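# Feed a test cartridge into the hand-fed reader

### The job

A test cartridge is clipped in the carriage of the hand-fed reader. With the fingertips, press the carriage's lock button right down and, keeping it down, slide the carriage under the read head until it meets its end stop, then let go so that the lock catches there. Only then press the round start key on top of the head right down and let it come back up; grasp nothing, leave the cartridge clipped in, do not force the carriage, and do not disturb the things standing around.

Things in the scene. Friction and masses are not known exactly. Their poses are not given: they have to be found in the camera images.
- reader: hand-fed reader fixed on the worktop: low white bed 330 x 106 mm, rim 24 mm high, with a white read head 126 x 115 mm, 73 mm high, over one end. Origin at worktop level on the bed's centre line, 185 mm from its tail end; z up, y along the bed from tail to head (the carriage slides to +y), x across it, away from the robot. The head covers y = +30 to +145 mm.
- carriage (a joint): travel of the carriage along the reader's +y, m: 0 fully out, 0.100 at the end stop. With its lock up, a pawl in a toothed strip (notches every 4.4 mm) holds it fast where it stands; with the lock right down it slides with about 2 N. It is 76 mm wide; its front, with a white test cartridge clipped in, goes under the head; its tail, with the lock button, stays outside.
- lock (a joint): travel of the lock button, m: about 0 (down to -0.001) up, pawl in a notch; 0.006 right down. The pawl is clear of the teeth from 0.004 on. Sprung: starts to move at 4.5 N, right down at 7 N, comes back up when let go.
- lock_top (a point): centre of the top of the lock button, a black ribbed rectangular cap at the tail end of the carriage, 34 mm across the bed and 32 mm along it; when up its top is 50 mm above the worktop and 10 mm above the plate round it. It rides with the carriage and the button. Its axes are the reader's.
- finger_rest (a point): point on the tail-side face of the finger rest, a grey upright wall on the carriage, 50 mm wide and 7 mm thick, 19.5 mm ahead (+y) of the button's centre, top 62 mm above the worktop (12 mm above the button); the point is 6 mm below that top. A fingertip on the button can push the carriage along by this wall. At home the wall ends 25 mm short of the head.
- read_key (a joint): travel of the start key, m: 0 up, 0.005 right down. Sprung: starts to move at 2.5 N, right down at 5 N, comes back up.
- read_key_top (a point): centre of the top of the start key, a round grey key 22 mm across in the middle of the read head's top; its top is 81 mm above the worktop and 8 mm above the head when up.
- bottle: amber dropper bottle, 31 mm across, 90 mm high, standing in front of the read head; origin at the centre of its base. Leave it alone.
- cup: specimen cup with screw lid, 61 mm across, 64 mm high, standing beyond the tail end of the bed; origin at the centre of its base. Leave it alone.
- timer: bench timer with a dial, 62 x 62 x 44 mm, to the left of the reader; origin at the centre of its base. Leave it alone.
- spare: a second test cartridge 20 x 70 x 8 mm lying on the worktop to the left. Leave it alone.
- marker_0: marker pen, 139 mm long, 12 mm thick, lying on the worktop to the left. Leave it alone.
- cartridge (a joint): height by which the white test cartridge (20 x 70 x 8 mm, its top 39 mm above the worktop, its middle 97 mm ahead (+y) of the lock button's) has been pulled up out of its clip in the carriage, m: 0 seated. Leave it seated.

How it is judged (in metres and radians):
On the way, in this order (a step that is already met when the one before it is completed fails the run):
1. the lock button is held right down with the carriage still out (value of joint lock above 0.004 m and value of joint carriage below 0.085 m), for 0.1 s.
2. the carriage is at its end stop and its lock has come back up (value of joint carriage above 0.097 m and value of joint lock below 0.0015 m), for 0.2 s.
3. the start key is pressed (value of joint read_key above 0.0035 m), for 0.05 s.
At the end, for the whole second after the job is handed in: The carriage stands within 3 mm of its end stop with its lock up, and the start key, pressed (3.5 mm or more) after that, is up again; the cartridge is still seated in the carriage (within 2 mm) (all of step 2 and value of joint read_key below 0.0015 m and value of joint cartridge below 0.002 m); the robot touches nothing.
It fails at once if the carriage is forced, squeezed or rammed (over 45 N) (contact force between the fingers and carriage above 45 N).
It fails at once if the start key is pressed before the carriage is home (value of joint read_key above 0.0025 m and value of joint carriage below 0.096 m).
It fails at once if a thing standing around is moved more than 20 mm (distance of any of bottle, cup, timer, spare, marker_0 from where it was at the start of the episode above 0.02 m).
It fails at once if the cartridge is pulled out of the carriage (value of joint cartridge above 0.004 m).
It also fails if it takes over 35 s, if anything falls off the work surface, if the arm or the gripper's body presses on something with over 40 N, if the wrist force passes 120 N, or if a joint passes its speed limit or range.

### The arm

A 6-joint arm with a two-finger parallel gripper is mounted at the origin on a cart in front of the work surface, level with it; the furniture and walls round the work are solid. World frame = base frame: x ahead of the robot, y to its left, z up, the work surface at z = 0. Lengths are in m, angles in degrees, forces in N, time in s.
With the tool pointing down it reaches from about 0.25 to 0.725 m from the base axis. Payload 9.7 kg.
Tool frame: the origin (TCP) lies on the front face of the gripper's body, between the roots of the fingers; the fingertips stand bot.nose_length ahead of it and the grasp point (between the pads) lies 54 mm ahead of it (bot.nose_length is the distance from the TCP to the fingertips, in m); y points along the fingers, x is the direction in which the jaws open and shut, and the axes are right-handed (so a half turn about y gives the same grasp; the last joint's range is limited). The gripper opens to 85 mm and grips with 20 to 120 N. Pads are 22 mm wide; open, the fingers measure 114 mm over their backs; the gripper's body (76 mm by 85 mm) begins 54 mm behind the grasp point. The pads swing forward as they close: fully open they stand 13 mm farther back than shut.
Start: joints at [63.197, 4.979, 10.078, 95.1, 0, 90], TCP at [0.248, 0.491, 0.304] pointing down, gripper open.
Joint ranges: [-179.16, 179.16], [-48.56, 103.87], [-65.8, 70.77], [-126.05, 130.52], [-82.76, 87.17], [-180, 180]. Speed limits (degrees/s): [127.2, 127.2, 147.25, 180, 180, 180].

### API

Orientations are given as [roll, pitch, yaw] about the fixed x, y, z axes, in that order (R = Rz(yaw) Ry(pitch) Rx(roll)).
In Python, from workcell import bot gives the robot as it stands. The module is installed in compiled form; this text tells all that it offers.
- The arm moves only by the shell command python3 -m crank 'ROWS' [FORCE]. ROWS is JSON, a list of rows, each an object with "travel": the shift along the tool's x, y, z each as a share of 0.15 m, from -1 to 1, a list of three; "rot": the turn, a rotation vector about the tool's x, y, z each as a share of 90 degrees, from -1 to 1, a list of three; "claw": the opening, from -1 (shut) to 1 (fully open). In form: [{"travel": [tx, ty, tz], "rot": [rx, ry, rz], "claw": claw}, ...]. A call has 1 to 20 rows; each row is the pose to reach, as a shift and turn from the pose measured when the call began, along the tool's axes at that moment; what a row does not reach only later rows make up. A row lasts 1/10 s, in which the tool goes at most 50 mm and 8.59 degrees, less where a joint would pass 70% of its speed; a pose out of reach is approached as far as the arm can. A call with a number of a shift or a turn outside -1 to 1 is refused whole. A call with a gripper value outside its range is refused whole. The fingers move at their own pace and stop on an object; FORCE is the grip in N (left out, the last holds). Time passes only in rows, so rows that repeat a pose let the fingers close. It gives the time, the measured TCP pose, the force and the opening at its end, in the units of the state.
- bot.get_obs(): the state, without advancing time (a new reading comes with each control period).
- bot.camera(name): name is "scene" or "top" or "wrist"; returns the picture (400x640x3 uint8, blue, green, red); there is no depth.
- bot.get_calibration(name): a dict with "vfov" (degrees; the focal length in pixels is half the picture's height over the tangent of half this angle, whatever the lens; pixels are square), "cx", "cy" (the principal point, pixels), "camera_from_world" (4x4, takes a point from world to camera coordinates); the wrist camera has in their place "T_tool_cam" (4x4, takes a point from camera to tool coordinates, whose origin is the TCP and whose axes are the tool frame's). Camera axes: x right, y down, z forward; pixel columns grow to the right and rows downward; lengths in m; the calibration is good to about 2 mm. The wrist camera is an equidistant fisheye: a pixel r from the principal point sees the ray r / f radians off the axis. A picture is of the moment at which its call begins: read the wrist's pose just before it. get_calibration takes no time and is no camera call.
- bot.job_done(): hands the job in, once; it reports no verdict.
The state is a dict: "time": time; "q": joint angles; "qd": joint speeds; "joint_efforts": joint torques, N m; "ee_pos": TCP position; "tcp_rot": TCP orientation; "wrist_force": force on the tool from outside, world axes, zero at the start; "torque": the same for the moment, N m; "opening": finger opening in m.
Only numpy, scipy, OpenCV 4.12 (cv2) and the standard library are available. Lean on these libraries where they do the work, as an engineer would, in place of code of your own. Each camera call takes 0.05 s, during which the arm holds its last target. There are 200 camera calls.

## Working session

There is one attempt and no reset: what is moved stays moved. The work goes in short steps, Python scripts to look and compute and a shell command to move; the robot and the scene stay as the last step left them, time stands still between calls to the robot, and variables do not carry over. Pictures are saved under pics/ and viewed, on a budget of 10 in all, crops included, one or two more only if the job needs it, and the job is handed in when it is done.

```bash
mkdir -p pics; python3 - <<'E'
from workcell import bot
import cv2,numpy as np
o=bot.get_obs();print(o['time'],o['ee_pos'],o['tcp_rot'],o['wrist_force'],o['opening'],bot.nose_length)
for n in("top","scene"):
    cv2.imwrite(f"pics/{n}0.png",bot.camera(n));c=bot.get_calibration(n);print(n,c)
print(bot.get_calibration("wrist"))
E
```

```text
0.0 [0.24794094 0.49081231 0.30317992] [-8.99986795e+01  7.42923795e-02  6.31999596e+01] [0.81224835 1.26596473 0.49378278] 0.08539273760894155 0.0726
top {'vfov': 55.76633220355856, 'cx': 316.61978540128894, 'cy': 203.6803985126492, 'camera_from_world': array([[ 0.01525577, -0.99987324,  0.00455717, -0.0755351 ],
       [-0.99126365, -0.01572127, -0.13095505,  0.47753276],
       [ 0.1310101 , -0.00251954, -0.99137783,  0.91556906],
       [ 0.        ,  0.        ,  0.        ,  1.        ]])}
scene {'vfov': 54.229049796777204, 'cx': 319.25874967018575, 'cy': 196.6517893902736, 'camera_from_world': array([[-0.78780141, -0.61565603, -0.01834616,  0.32847321],
       [-0.23194684,  0.32413225, -0.91713627,  0.20986587],
       [ 0.57058706, -0.71826592, -0.39815132,  0.65657515],
       [ 0.        ,  0.        ,  0.        ,  1.        ]])}
{'vfov': 65.70646984690485, 'cx': 326.70700207212303, 'cy': 200.99465720750783, 'T_tool_cam': array([[ 9.99999554e-01,  8.97124200e-04, -2.96402481e-04,
         9.46946384e-04],
       [ 5.58714620e-04, -3.08507926e-01,  9.51221608e-01,
        -7.02392854e-02],
       [ 7.61921409e-04, -9.51221349e-01, -3.08508290e-01,
         7.94125782e-02],
       [ 0.00000000e+00,  0.00000000e+00,  0.00000000e+00,
         1.00000000e+00]])}
```

View pics/top0.png

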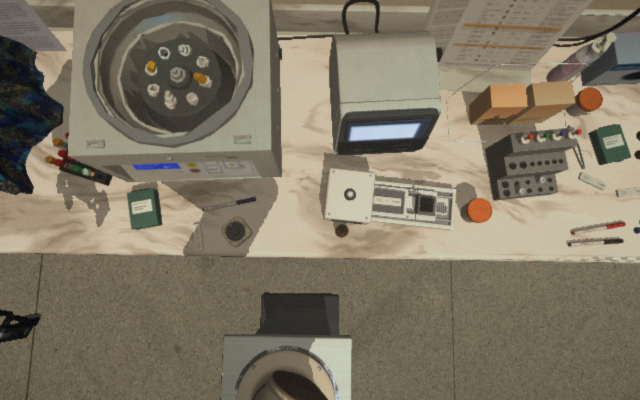

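View pics/scene0.png

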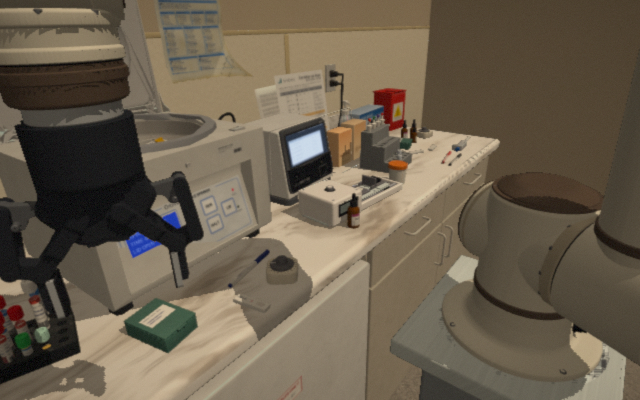

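The top view shows the reader with its key at about (350,195) and the lock button at about (426,205). The head points to world +y, the cup is at (479,210), the bottle at (342,230), and the grey block/timer is to the left. I'll zoom in and compute positions.

```bash
cat > h.py <<'E'
from workcell import bot
import cv2,numpy as np
from scipy.spatial.transform import Rotation as Ro
def ray(n,u,v,obs=None):
    c=bot.get_calibration(n);f=200/np.tan(np.radians(c['vfov']/2));d=np.array([u-c['cx'],v-c['cy']])/f
    if n=='wrist':
        r=np.linalg.norm(d);k=np.array([*(d/r*np.sin(r)),np.cos(r)])
        T=c['T_tool_cam'];R=Ro.from_euler('xyz',obs['tcp_rot'],degrees=True).as_matrix()
        return R@T[:3,3]+obs['ee_pos'],R@T[:3,:3]@k
    M=np.linalg.inv(c['camera_from_world']);return M[:3,3],M[:3,:3]@np.array([*d,1])
def onz(n,u,v,z,obs=None):
    o,d=ray(n,u,v,obs);return o+d*(z-o[2])/d[2]
E
python3 - <<'E'
from h import *
a=cv2.imread('pics/top0.png');cv2.imwrite('pics/top0c.png',cv2.resize(a[150:250,315:500],None,fx=4.3,fy=4.3,interpolation=cv2.INTER_CUBIC))
for n,u,v,z in[('key',350,194.5,.081),('btn',426,204.5,.05),('cup',479,210,.064),('bot',342,230,.09)]:print(n,onz('top',u,v,z))
E
```

```text
key [ 0.4954383  -0.14715063  0.081     ]
btn [ 0.47844788 -0.33702318  0.05      ]
cup [ 0.46517766 -0.46093271  0.064     ]
bot [ 0.41004171 -0.12799745  0.09      ]
```

View pics/top0c.png

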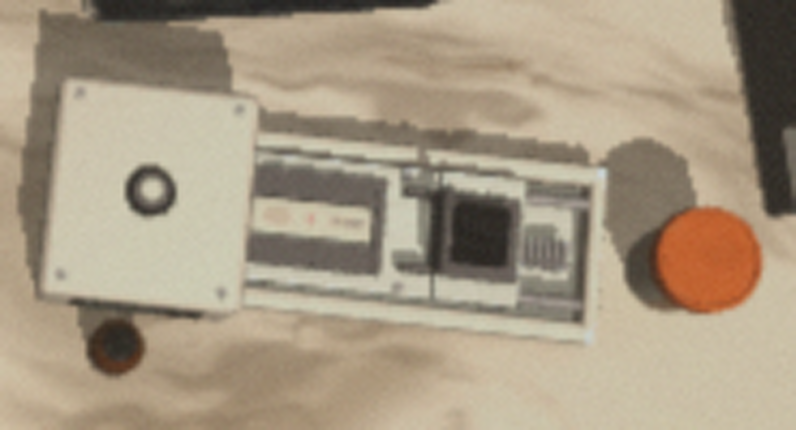

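Crop: key centre at (350.1,194.2), button at (426.6,203.5) in full pixels, bed yaw about -5°. Key to button is about 192 mm. Next I'll bring the shut gripper above the button, tool yaw -5°.

```bash
python3 -m crank '[{"travel":[-0.3,0,-0.15],"rot":[0,0.09,0],"claw":-1},{"travel":[-0.6,0,-0.3],"rot":[0,0.18,0],"claw":-1},{"travel":[-1,0,-0.5],"rot":[0,0.27,0],"claw":-1},{"travel":[-1,0,-0.5],"rot":[0,0.36,0],"claw":-1},{"travel":[-1,0,-0.5],"rot":[0,0.45,0],"claw":-1},{"travel":[-1,0,-0.5],"rot":[0,0.54,0],"claw":-1},{"travel":[-1,0,-0.5],"rot":[0,0.63,0],"claw":-1},{"travel":[-1,0,-0.5],"rot":[0,0.72,0],"claw":-1},{"travel":[-1,0,-0.5],"rot":[0,0.757,0],"claw":-1},{"travel":[-1,0,-0.5],"rot":[0,0.757,0],"claw":-1}]' 20
python3 -m crank '[{"travel":[0.25,0,-0.25],"rot":[0,0,0],"claw":-1},{"travel":[0.5,0,-0.5],"rot":[0,0,0],"claw":-1},{"travel":[0.75,0,-0.75],"rot":[0,0,0],"claw":-1},{"travel":[1,0,-1],"rot":[0,0,0],"claw":-1},{"travel":[1,0,-1],"rot":[0,0,0],"claw":-1},{"travel":[1,0,-1],"rot":[0,0,0],"claw":-1}]'
```

```text
time: 1.1
ee_pos: [0.2472, 0.323, 0.3032]
tcp_rot: [-90.1, 0.0, -5.0]
wrist_force: [-0.1, 0.2, -0.0]
opening: 0.0002
time: 1.7
ee_pos: [0.3844, 0.1593, 0.3029]
tcp_rot: [-90.1, 0.1, -5.1]
wrist_force: [-0.7, 0.9, 0.8]
opening: 0.0003
```

```bash
python3 -m crank '[{"travel":[0.1,0,-0.3],"rot":[0,0,0],"claw":-1},{"travel":[0.2,0,-0.6],"rot":[0,0,0],"claw":-1},{"travel":[0.3,0,-0.9],"rot":[0,0,0],"claw":-1},{"travel":[0.3,0,-1],"rot":[0,0,0],"claw":-1},{"travel":[0.3,0,-1],"rot":[0,0,0],"claw":-1}]'
python3 -m crank '[{"travel":[0.1,0,-0.3],"rot":[0,0,0],"claw":-1},{"travel":[0.2,0,-0.6],"rot":[0,0,0],"claw":-1},{"travel":[0.3,0,-0.9],"rot":[0,0,0],"claw":-1},{"travel":[0.3,0,-1],"rot":[0,0,0],"claw":-1},{"travel":[0.3,0,-1],"rot":[0,0,0],"claw":-1}]'
python3 -m crank '[{"travel":[0.1,0,-0.3],"rot":[0,0,0],"claw":-1},{"travel":[0.2,0,-0.6],"rot":[0,0,0],"claw":-1},{"travel":[0.3,0,-0.9],"rot":[0,0,0],"claw":-1},{"travel":[0.3,0,-1],"rot":[0,0,0],"claw":-1},{"travel":[0.3,0,-1],"rot":[0,0,0],"claw":-1},{"travel":[0.3,0,-1],"rot":[0,0,0],"claw":-1}]'
python3 - <<'E'
from h import *
import pickle
o=bot.get_obs();pickle.dump(o,open('o1.p','wb'));cv2.imwrite('pics/w1.png',bot.camera('wrist'));print(o['ee_pos'],o['tcp_rot'],o['wrist_force'])
E
```

```text
time: 2.2
ee_pos: [0.4156, 0.0055, 0.3032]
tcp_rot: [-90.1, 0.1, -5.1]
wrist_force: [-0.5, 0.2, 0.7]
opening: -0.0001
time: 2.7
ee_pos: [0.4474, -0.1477, 0.3029]
tcp_rot: [-90.1, 0.2, -5.1]
wrist_force: [-0.2, -0.1, 0.8]
opening: -0.0001
time: 3.3
ee_pos: [0.4792, -0.2991, 0.3031]
tcp_rot: [-90.0, 0.2, -5.0]
wrist_force: [0.1, 1.2, -0.3]
opening: 0.0002
[ 0.47924424 -0.29909818  0.30313191] [-90.0332711    0.1637748   -5.04748333] [ 0.10421844  1.19887771 -0.32214284]
```

View pics/w1.png

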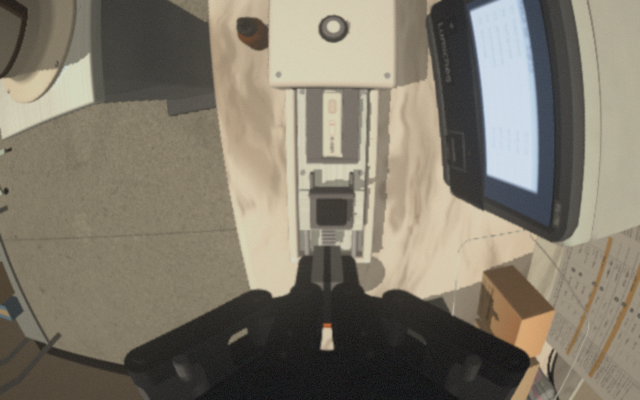

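Wrist view: button cap centred near (332,210), key near (333,27), and the wall just ahead of the cap at about y=187. The shut fingertips are at about (327,250).

```bash
python3 - <<'E'
from h import *
import pickle
o=pickle.load(open('o1.p','rb'));a=cv2.imread('pics/w1.png')
def cen(x0,y0,x1,y1,t):
    g=a[y0:y1,x0:x1].max(2)<t
    n,l,s,c=cv2.connectedComponentsWithStats(g.astype('uint8'));i=1+s[1:,4].argmax();print(s[i]+[x0,y0,0,0,0]);return c[i]+[x0,y0]
for t in(40,50):
  b=cen(300,180,365,240,t);print(t,b,onz('wrist',*b,.05,o))
k=cen(315,8,352,46,60);print(k,onz('wrist',*k,.079,o))
P=[onz('wrist',u,v,.024,o) for u,v in((286,90),(291,262))];print(P)
p=onz('wrist',332,210,.05,o);K=onz('wrist',333,27,.081,o);print(p,K,K-p, np.degrees(np.arctan2((K-p)[0],(K-p)[1])))
cv2.imwrite('pics/w1c.png',cv2.resize(a[150:270,270:400],None,fx=4.5,fy=4.5,interpolation=cv2.INTER_CUBIC))
E
```

```text
Traceback (most recent call last):
ValueError: attempt to get argmax of an empty sequence
```

```bash
python3 - <<'E'
from h import *
import pickle
o=pickle.load(open('o1.p','rb'));a=cv2.imread('pics/w1.png')
p=onz('wrist',332,210,.05,o);K=onz('wrist',333,27,.081,o);print(p,K,K-p, np.degrees(np.arctan2((K-p)[0],(K-p)[1])))
print([onz('wrist',u,v,.024,o) for u,v in((286,90),(291,262))])
print([onz('wrist',u,v,.040,o) for u,v in((310,194),(353,194),(310,228),(353,228))])
c=a[150:270,270:400];cv2.imwrite('pics/w1c.png',cv2.resize(c,None,fx=4.5,fy=4.5,interpolation=cv2.INTER_CUBIC))
print(a[185:235:3,332].max(1),a[210,300:366:4].max(1))
E
```

```text
[ 0.48132543 -0.33502465  0.05      ] [ 0.49788759 -0.14624844  0.081     ] [0.01656217 0.18877621 0.031     ] 5.013971756676617
[array([ 0.44181836, -0.19933391,  0.024     ]), array([ 0.42238822, -0.41107458,  0.024     ])]
[array([ 0.45807665, -0.3174329 ,  0.04      ]), array([ 0.50630328, -0.32159997,  0.04      ]), array([ 0.45372118, -0.35869516,  0.04      ]), array([ 0.50384354, -0.36306901,  0.04      ])]
[140  72  72 102 106  62  65  62  61  64  64  62  64  68 117 132 137] [203 208 207 122  87  63  66  64  62  62  64  64  90 102 214 214 117]
```

View pics/w1c.png

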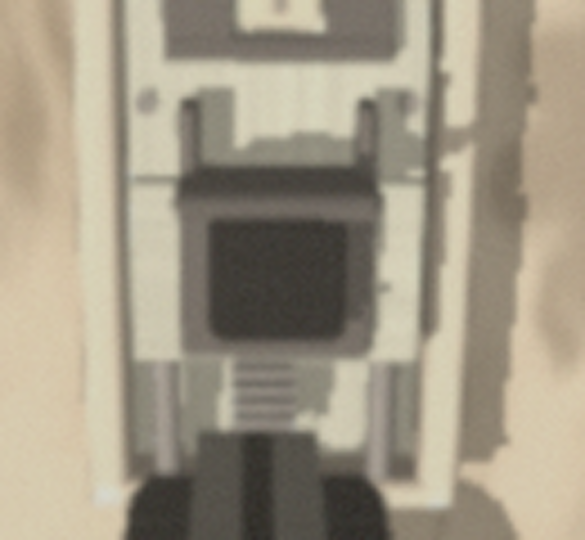

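Cap centre is at about (332,212), so the button is at roughly (0.480,-0.3375). The wall is ahead of it and nothing is in the way. I'll move over it (3 mm ahead of centre), lower to about 40 mm above and check.

```bash
python3 -m crank '[{"travel":[0.027,0,-0.236],"rot":[0,0,0],"claw":-1},{"travel":[0.027,0.2,-0.236],"rot":[0,0,0],"claw":-1},{"travel":[0.027,0.4,-0.236],"rot":[0,0,0],"claw":-1},{"travel":[0.027,0.6,-0.236],"rot":[0,0,0],"claw":-1},{"travel":[0.027,0.8,-0.236],"rot":[0,0,0],"claw":-1},{"travel":[0.027,0.95,-0.236],"rot":[0,0,0],"claw":-1},{"travel":[0.027,0.95,-0.236],"rot":[0,0,0],"claw":-1},{"travel":[0.027,0.95,-0.236],"rot":[0,0,0],"claw":-1}]'
python3 - <<'E'
from h import *
import pickle
o=bot.get_obs();pickle.dump(o,open('o2.p','wb'));a=bot.camera('wrist');cv2.imwrite('pics/w2.png',a);print(o['ee_pos'],o['tcp_rot'],o['wrist_force'])
cv2.imwrite('pics/w2c.png',cv2.resize(a[100:340,210:450],None,fx=2.5,fy=2.5))
E
```

```text
time: 4.15
ee_pos: [0.4801, -0.3334, 0.162]
tcp_rot: [-90.1, 0.1, -4.9]
wrist_force: [-0.9, -0.3, 0.1]
opening: -0.0001
[ 0.48011098 -0.33344337  0.16204452] [-90.06244431   0.11134831  -4.93166763] [-0.93983814 -0.3009018   0.0529467 ]
```

View pics/w2c.png

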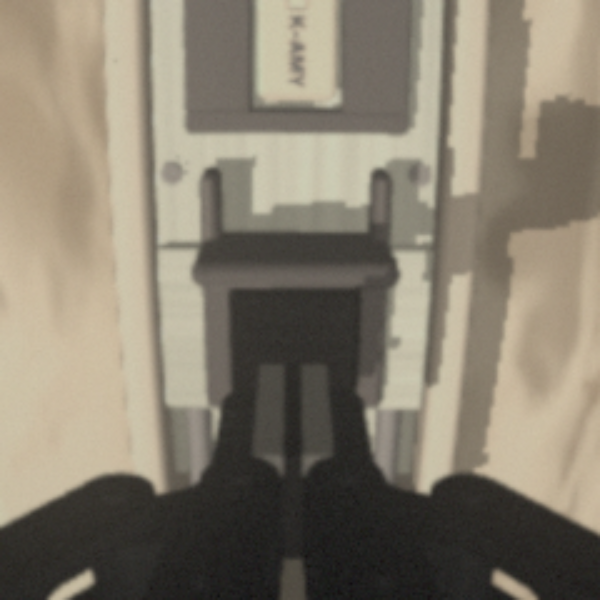

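Fingertips are laterally centred on the cap (crop x 293 against 296). The wall edge is at crop y of about 260.

```bash
python3 - <<'E'
from h import *
import pickle
o=pickle.load(open('o2.p','rb'));R=Ro.from_euler('xyz',o['tcp_rot'],degrees=True).as_matrix()
for n,u,v,z in[('walltopfront',296,235,.062),('walltopback',296,260,.062),('capfront',296,290,.05),('capL',230,320,.05),('capR',361,320,.05),('tip',293,362,.0895)]:
    print(n,(R.T@(onz('wrist',210+u/2.5,100+v/2.5,z,o)-o['ee_pos'])*1000).round(1))
E
```

```text
walltopfront [  1. 100.  29.]
walltopback [  1.  100.   22.9]
capfront [  1.1 112.   10.9]
capL [-15.7 112.1   2.7]
capR [ 17.8 112.    2.7]
tip [ 0.3 72.5 10.1]
```

The dark strip is the wall's front face, since the camera looks from the head side. So its tail face is at tool z of about +16 mm and the cap centre at about -3.5 mm, as intended. Descending.

```bash
python3 -m crank '[{"travel":[0,0.1,0],"rot":[0,0,0],"claw":-1},{"travel":[0,0.18,0],"rot":[0,0,0],"claw":-1},{"travel":[0,0.23,0],"rot":[0,0,0],"claw":-1},{"travel":[0,0.25,0],"rot":[0,0,0],"claw":-1},{"travel":[0,0.26,0],"rot":[0,0,0],"claw":-1},{"travel":[0,0.27,0],"rot":[0,0,0],"claw":-1},{"travel":[0,0.28,0],"rot":[0,0,0],"claw":-1},{"travel":[0,0.285,0],"rot":[0,0,0],"claw":-1},{"travel":[0,0.285,0],"rot":[0,0,0],"claw":-1}]'
```

```text
time: 5.1
ee_pos: [0.4805, -0.3342, 0.1205]
tcp_rot: [-90.1, 0.0, -5.0]
wrist_force: [-1.3, 1.8, 5.1]
opening: -0.0
```

```bash
python3 -m crank '[{"travel":[0,0.01,0],"rot":[0,0,0],"claw":-1},{"travel":[0,0.02,0],"rot":[0,0,0],"claw":-1},{"travel":[0,0.025,0],"rot":[0,0,0],"claw":-1},{"travel":[0,0.025,0],"rot":[0,0,0],"claw":-1}]'
python3 -m crank '[{"travel":[0,0.01,0],"rot":[0,0,0],"claw":-1},{"travel":[0,0.01,0],"rot":[0,0,0],"claw":-1}]'
```

```text
time: 5.5
ee_pos: [0.4805, -0.3342, 0.1172]
tcp_rot: [-90.1, -0.0, -5.0]
wrist_force: [-2.9, 2.5, 6.1]
opening: 0.0
time: 5.7
ee_pos: [0.4805, -0.3345, 0.1166]
tcp_rot: [-90.2, -0.0, -5.0]
wrist_force: [-3.0, 2.1, 9.8]
opening: -0.0002
```

Button right down (9.8 N, tip at z of about 44 mm). Slide the first 45 mm while holding it down.

```bash
python3 -m crank '[{"travel":[0,0.007,0.01],"rot":[0,0,0],"claw":-1},{"travel":[0,0.007,0.02],"rot":[0,0,0],"claw":-1},{"travel":[0,0.007,0.03],"rot":[0,0,0],"claw":-1},{"travel":[0,0.007,0.045],"rot":[0,0,0],"claw":-1},{"travel":[0,0.007,0.06],"rot":[0,0,0],"claw":-1},{"travel":[0,0.007,0.08],"rot":[0,0,0],"claw":-1},{"travel":[0,0.007,0.1],"rot":[0,0,0],"claw":-1},{"travel":[0,0.007,0.1],"rot":[0,0,0],"claw":-1}]'
python3 -m crank '[{"travel":[0,0.003,0.02],"rot":[0,0,0],"claw":-1},{"travel":[0,0.003,0.045],"rot":[0,0,0],"claw":-1},{"travel":[0,0.003,0.07],"rot":[0,0,0],"claw":-1},{"travel":[0,0.003,0.095],"rot":[0,0,0],"claw":-1},{"travel":[0,0.003,0.12],"rot":[0,0,0],"claw":-1},{"travel":[0,0.003,0.145],"rot":[0,0,0],"claw":-1},{"travel":[0,0.003,0.17],"rot":[0,0,0],"claw":-1},{"travel":[0,0.003,0.2],"rot":[0,0,0],"claw":-1},{"travel":[0,0.003,0.2],"rot":[0,0,0],"claw":-1}]'
```

```text
time: 6.5
ee_pos: [0.4818, -0.3198, 0.1166]
tcp_rot: [-90.3, -0.1, -5.0]
wrist_force: [-4.5, 1.4, 9.2]
opening: 0.0
time: 7.4
ee_pos: [0.4845, -0.2899, 0.1167]
tcp_rot: [-90.3, -0.1, -5.0]
wrist_force: [-2.6, 1.3, 6.6]
opening: 0.0002
```

```bash
python3 -m crank '[{"travel":[0,0.006,0.02],"rot":[0,0,0],"claw":-1},{"travel":[0,0.006,0.045],"rot":[0,0,0],"claw":-1},{"travel":[0,0.006,0.07],"rot":[0,0,0],"claw":-1},{"travel":[0,0.006,0.095],"rot":[0,0,0],"claw":-1},{"travel":[0,0.006,0.12],"rot":[0,0,0],"claw":-1},{"travel":[0,0.006,0.145],"rot":[0,0,0],"claw":-1},{"travel":[0,0.006,0.165],"rot":[0,0,0],"claw":-1},{"travel":[0,0.006,0.18],"rot":[0,0,0],"claw":-1},{"travel":[0,0.006,0.19],"rot":[0,0,0],"claw":-1},{"travel":[0,0.006,0.19],"rot":[0,0,0],"claw":-1}]'
python3 - <<'E'
from h import *
o=bot.get_obs();a=bot.camera('wrist');cv2.imwrite('pics/w3.png',a);print(o['ee_pos'],o['tcp_rot'],o['wrist_force'])
cv2.imwrite('pics/w3c.png',cv2.resize(a[100:340,210:450],None,fx=2.5,fy=2.5))
E
```

```text
time: 8.4
ee_pos: [0.4871, -0.2619, 0.1166]
tcp_rot: [-90.4, -0.2, -5.0]
wrist_force: [-3.5, -0.4, 8.7]
opening: 0.0001
[ 0.48711584 -0.26187807  0.11664058] [-90.40396951  -0.17570954  -4.98416632] [-3.53505605 -0.40640707  8.66099852]
```

View pics/w3c.png

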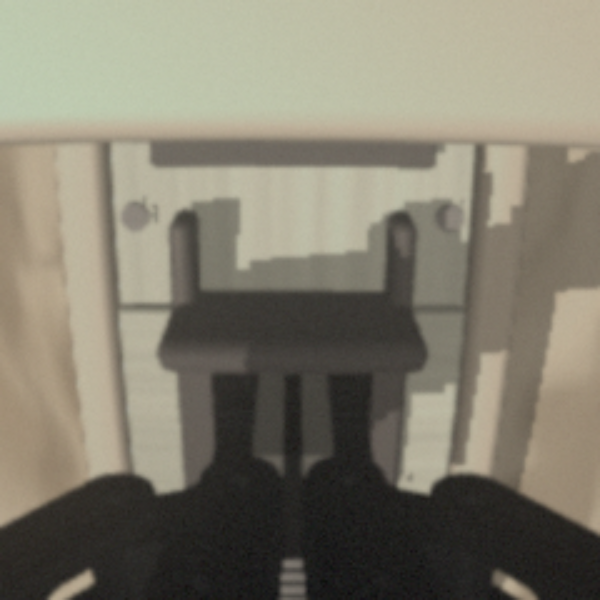

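The carriage is following, with the fingertips on the button against the wall. The head edge is at crop y of about 140 and the wall at about 345-370. I'll continue slowly to the stop.

```bash
python3 - <<'E'
from h import *
o=bot.get_obs();R=Ro.from_euler('xyz',o['tcp_rot'],degrees=True).as_matrix()
for n,u,v,z in[('wallfront',296,345,.062),('head',296,140,.073)]:
    print(n,(R.T@(onz('wrist',210+u/2.5,100+v/2.5,z,o)-o['ee_pos'])*1000).round(1))
E
python3 -m crank '[{"travel":[0,0.003,0.02],"rot":[0,0,0],"claw":-1},{"travel":[0,0.003,0.035],"rot":[0,0,0],"claw":-1},{"travel":[0,0.003,0.05],"rot":[0,0,0],"claw":-1},{"travel":[0,0.003,0.05],"rot":[0,0,0],"claw":-1}]'
```

```text
wallfront [ 0.8 54.5 22.3]
head [ 0.7 43.2 60.7]
time: 8.85
ee_pos: [0.4878, -0.2546, 0.1168]
tcp_rot: [-90.5, -0.2, -5.0]
wrist_force: [-3.6, 0.8, 6.4]
opening: 0.0002
```

```bash
python3 -m crank '[{"travel":[0,0.008,0.01],"rot":[0,0,0],"claw":-1},{"travel":[0,0.008,0.02],"rot":[0,0,0],"claw":-1},{"travel":[0,0.008,0.02],"rot":[0,0,0],"claw":-1}]'
python3 -m crank '[{"travel":[0,0.004,0.01],"rot":[0,0,0],"claw":-1},{"travel":[0,0.004,0.02],"rot":[0,0,0],"claw":-1},{"travel":[0,0.004,0.02],"rot":[0,0,0],"claw":-1}]'
```

```text
time: 9.15
ee_pos: [0.488, -0.252, 0.1166]
tcp_rot: [-90.5, -0.2, -5.0]
wrist_force: [-4.3, 0.1, 8.8]
opening: 0.0002
time: 9.45
ee_pos: [0.4883, -0.2494, 0.1166]
tcp_rot: [-90.6, -0.3, -5.0]
wrist_force: [-3.5, -1.5, 6.3]
opening: 0.0003
```

```bash
python3 -m crank '[{"travel":[0,0.004,0.01],"rot":[0,0,0],"claw":-1},{"travel":[0,0.004,0.015],"rot":[0,0,0],"claw":-1},{"travel":[0,0.004,0.015],"rot":[0,0,0],"claw":-1}]'
```

```text
time: 9.75
ee_pos: [0.4888, -0.2481, 0.117]
tcp_rot: [-90.7, -0.4, -5.1]
wrist_force: [-1.7, -2.8, 6.6]
opening: -0.0
```

```bash
python3 -m crank '[{"travel":[0,0.006,0.01],"rot":[0,0,0],"claw":-1},{"travel":[0,0.006,0.02],"rot":[0,0,0],"claw":-1},{"travel":[0,0.006,0.02],"rot":[0,0,0],"claw":-1}]'
```

```text
time: 10.05
ee_pos: [0.4896, -0.2459, 0.117]
tcp_rot: [-90.9, -0.5, -5.1]
wrist_force: [-0.9, -3.0, 6.2]
opening: -0.0002
```

```bash
python3 -m crank '[{"travel":[0,0.006,0.015],"rot":[0,0,0],"claw":-1},{"travel":[0,0.006,0.025],"rot":[0,0,0],"claw":-1},{"travel":[0,0.006,0.025],"rot":[0,0,0],"claw":-1}]'
```

```text
time: 10.35
ee_pos: [0.4898, -0.245, 0.1171]
tcp_rot: [-91.3, -0.5, -5.2]
wrist_force: [-5.7, -16.4, 6.0]
opening: 0.0002
```

End stop met (16 N). Lift straight up with light forward push so the lock catches.

```bash
python3 -m crank '[{"travel":[0,-0.01,0.008],"rot":[0,0,0],"claw":-1},{"travel":[0,-0.025,0.006],"rot":[0,0,0],"claw":-1},{"travel":[0,-0.04,0.004],"rot":[0,0,0],"claw":-1},{"travel":[0,-0.06,0.0],"rot":[0,0,0],"claw":-1},{"travel":[0,-0.06,-0.02],"rot":[0,0,0],"claw":-1},{"travel":[0,-0.06,-0.04],"rot":[0,0,0],"claw":-1}]'
```

```text
time: 10.95
ee_pos: [0.4893, -0.2507, 0.1262]
tcp_rot: [-91.3, -0.5, -5.2]
wrist_force: [-0.2, -0.3, 0.5]
opening: 0.0002
```

```bash
python3 -m crank '[{"travel":[0,-0.1,-0.02],"rot":[0,0,0],"claw":-1},{"travel":[0,-0.25,-0.02],"rot":[0,0,0],"claw":-1},{"travel":[0,-0.5,-0.02],"rot":[0,0,0],"claw":-1},{"travel":[0,-0.6,-0.02],"rot":[0,0,0],"claw":-1},{"travel":[0,-0.6,-0.02],"rot":[0,0,0],"claw":-1}]'
python3 - <<'E'
from h import *
import pickle
o=bot.get_obs();pickle.dump(o,open('o4.p','wb'));a=bot.camera('wrist');cv2.imwrite('pics/w4.png',a);print(o['ee_pos'],o['tcp_rot'],o['wrist_force'])
b=bot.camera('top');cv2.imwrite('pics/t4.png',b)
cv2.imwrite('pics/w4c.png',np.vstack([cv2.resize(a[20:300,180:480],(600,560))[:330],cv2.resize(b[165:235,315:465],(600,280))]))
E
```

```text
time: 11.45
ee_pos: [0.4893, -0.2521, 0.2196]
tcp_rot: [-91.4, -0.8, -5.2]
wrist_force: [0.2, -0.2, -0.3]
opening: -0.0
[ 0.48934817 -0.25211877  0.2195557 ] [-91.36209151  -0.78030372  -5.1815937 ] [ 0.16293224 -0.24036735 -0.34637417]
```

View pics/w4c.png

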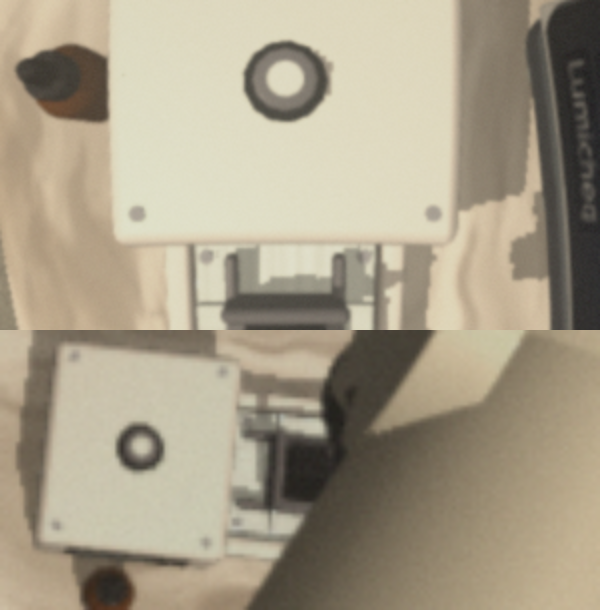

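The carriage is in: wall close to the head, bottle untouched, key at wrist px (322.5,60.5). Computing the key position and the wall gap.

```bash
python3 - <<'E'
from h import *
import pickle
o=pickle.load(open('o4.p','rb'));R=Ro.from_euler('xyz',o['tcp_rot'],degrees=True).as_matrix()
print(R.round(3))
w=lambda u,v,z:onz('wrist',180+u/2,20+v/2,z,o)
for n,p in[('key',w(285,81,.081)),('headedge',w(285,240,.073)),('wallfronttop',w(285,306,.062)),('wallfrontbase',w(285,295,.05)),('keytop',onz('top',315+141/4,165+(446-330)/4,.081))]:
    print(n,p.round(4),((R.T@(p-o['ee_pos']))*1000).round(1))
a=cv2.imread('pics/w4.png');cv2.imwrite('pics/w4d.png',cv2.resize(a[130:260,240:410],None,fx=4.5,fy=4.5,interpolation=cv2.INTER_CUBIC))
E
```

```text
[[ 0.996  0.011  0.091]
 [-0.09  -0.025  0.996]
 [ 0.014 -1.    -0.024]]
key [ 0.4981 -0.1467  0.081 ] [ -2.7 136.  109.1]
headedge [ 0.4931 -0.201   0.073 ] [ -2.9 145.3  54.7]
wallfronttop [ 0.4906 -0.2275  0.062 ] [ -3.1 156.9  28.4]
wallfrontbase [ 0.4908 -0.226   0.05  ] [ -3.3 168.9  30.1]
keytop [ 0.4967 -0.1477  0.081 ] [ -4.  136.  107.9]
```

View pics/w4d.png

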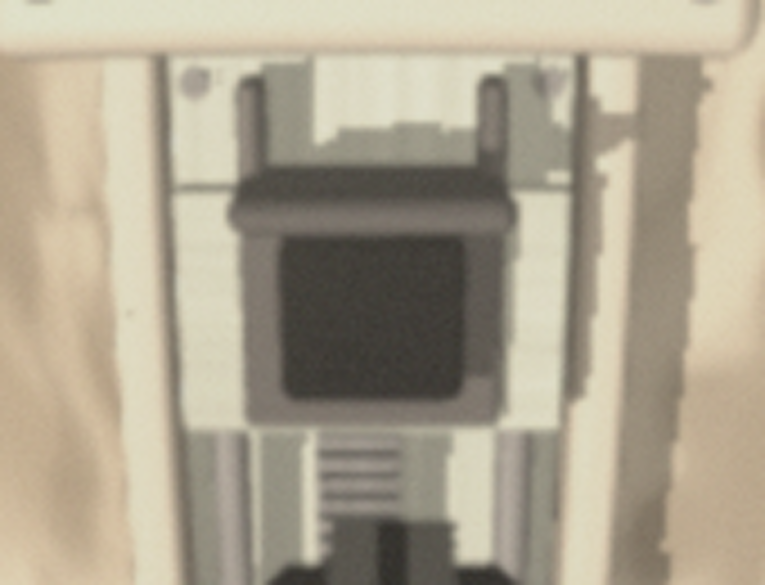

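Measured gap from wall to head is 26 mm against 25 mm nominal. With the felt stop, that says the carriage is home. Now over the key, levelling the tool.

```bash
python3 -m crank '[{"travel":[-0.009,0,0.25],"rot":[0.015,0,0.009],"claw":-1},{"travel":[-0.009,0,0.5],"rot":[0.015,0,0.009],"claw":-1},{"travel":[-0.009,0,0.71],"rot":[0.015,0,0.009],"claw":-1},{"travel":[-0.009,0.15,0.71],"rot":[0.015,0,0.009],"claw":-1},{"travel":[-0.009,0.32,0.71],"rot":[0.015,0,0.009],"claw":-1},{"travel":[-0.009,0.32,0.71],"rot":[0.015,0,0.009],"claw":-1},{"travel":[-0.009,0.32,0.71],"rot":[0.015,0,0.009],"claw":-1}]'
python3 - <<'E'
from h import *
o=bot.get_obs();a=bot.camera('wrist');cv2.imwrite('pics/w5.png',a);print(o['ee_pos'],o['tcp_rot'],o['wrist_force'])
cv2.imwrite('pics/w5c.png',cv2.resize(a[100:340,210:450],None,fx=2.5,fy=2.5))
E
```

```text
time: 12.25
ee_pos: [0.4964, -0.1465, 0.1648]
tcp_rot: [-89.9, 0.4, -5.2]
wrist_force: [0.7, -0.6, 0.2]
opening: 0.0002
[ 0.49644219 -0.14650621  0.16479529] [-89.88219801   0.43406369  -5.20019722] [ 0.74579026 -0.57925833  0.15241383]
```

View pics/w5c.png

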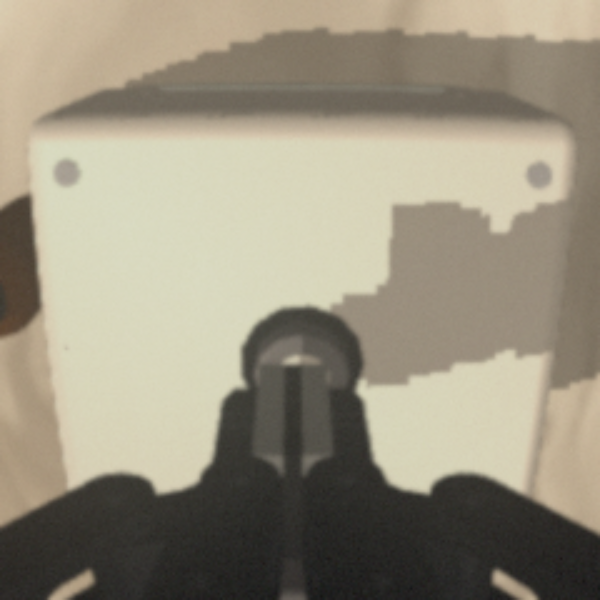

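The fingertips are over the key, which sits about 1-2 mm to tool +x. Pressing.

```bash
python3 -m crank '[{"travel":[0.01,0.03,0],"rot":[0,0,0],"claw":-1},{"travel":[0.01,0.06,0],"rot":[0,0,0],"claw":-1},{"travel":[0.01,0.075,0],"rot":[0,0,0],"claw":-1},{"travel":[0.01,0.09,0],"rot":[0,0,0],"claw":-1},{"travel":[0.01,0.1,0],"rot":[0,0,0],"claw":-1},{"travel":[0.01,0.11,0],"rot":[0,0,0],"claw":-1},{"travel":[0.01,0.11,0],"rot":[0,0,0],"claw":-1}]'
```

```text
time: 13.0
ee_pos: [0.4984, -0.1469, 0.1495]
tcp_rot: [-89.9, 0.3, -5.2]
wrist_force: [-1.5, -0.4, 4.8]
opening: 0.0002
```

```bash
python3 -m crank '[{"travel":[0,0.01,0],"rot":[0,0,0],"claw":-1},{"travel":[0,0.018,0],"rot":[0,0,0],"claw":-1},{"travel":[0,0.018,0],"rot":[0,0,0],"claw":-1}]'
```

```text
time: 13.3
ee_pos: [0.4984, -0.1469, 0.1485]
tcp_rot: [-89.9, 0.2, -5.2]
wrist_force: [-6.9, 1.6, 16.5]
opening: 0.0003
```

Key right down (16.5 N, bottomed). Lift clear and check the final state.

```bash
python3 -m crank '[{"travel":[0,-0.03,0],"rot":[0,0,0],"claw":-1},{"travel":[0,-0.1,0],"rot":[0,0,0],"claw":-1},{"travel":[0,-0.3,0],"rot":[0,0,0],"claw":-1},{"travel":[0,-0.6,0],"rot":[0,0,0],"claw":-1},{"travel":[0,-0.8,0],"rot":[0,0,0],"claw":-1},{"travel":[0,-0.8,0],"rot":[0,0,0],"claw":-1},{"travel":[0,-0.8,0],"rot":[0,0,0],"claw":-1}]'
python3 -m crank '[{"travel":[0,0,-0.3],"rot":[0,0,0],"claw":-1},{"travel":[0,0,-0.5],"rot":[0,0,0],"claw":-1},{"travel":[0,0,-0.5],"rot":[0,0,0],"claw":-1},{"travel":[0,0,-0.5],"rot":[0,0,0],"claw":-1}]'
python3 - <<'E'
from h import *
o=bot.get_obs();a=bot.camera('wrist');cv2.imwrite('pics/w6.png',a);print(o['ee_pos'],o['wrist_force'])
cv2.imwrite('pics/w6c.png',cv2.resize(a[:280,200:500],None,fx=2,fy=2))
E
```

```text
time: 14.0
ee_pos: [0.4992, -0.1471, 0.2689]
tcp_rot: [-89.9, 0.2, -5.2]
wrist_force: [-0.7, 0.3, -0.7]
opening: 0.0001
time: 14.4
ee_pos: [0.4919, -0.2221, 0.2672]
tcp_rot: [-89.9, 0.3, -5.3]
wrist_force: [-0.0, -0.3, 0.6]
opening: -0.0001
[ 0.49191274 -0.22208463  0.26724187] [-0.01875582 -0.32046253  0.63450767]
```

View pics/w6c.png

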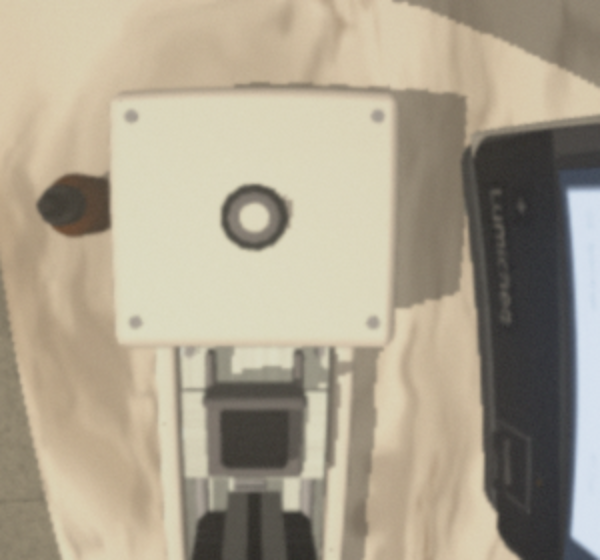

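The key is up at (254,216) in the crop, the carriage is still in with the wall near the head, the bottle is in place and the robot is clear. Handing in.

```bash
python3 -c "
from workcell import bot
print(bot.job_done())"
```

```text
the job is handed in; nothing more can be done
None
```

I ran the whole sequence and handed the job in at 14.4 s. No verdict was reported, so success isn't confirmed.

**What I did:** With the gripper shut, I pressed the lock button right down (about 10 N, fingertips at z ≈ 44 mm). I slid the carriage by the finger rest until it met the end stop (about 16 N), then lifted off under a light push. Then I pressed the start key right down (16.5 N) and lifted clear.

**Last checks:**
- **Carriage:** the gap from the finger rest to the head measured about 26 mm after the slide, against 25 mm nominal. My reading is only good to about 2 mm. In the last picture the carriage was still in.
- **Start key:** it looked up in the last picture.
- **Surroundings:** the bottle looked untouched. The cup, timer, spare cartridge and pen weren't re-imaged, but the arm never went near them. The cartridge was under the head and couldn't be seen.
- **Robot:** standing clear, with wrist force under 1 N.

**Not confirmed:** I couldn't see directly that the lock button had come back up. I infer it from the spring and from the carriage being at the stop. While sliding, the downward force reading fell to 6.0–6.6 N at times, but the fingertip height stayed at about 44 mm, so the pawl should have stayed clear.

I viewed 11 pictures, one over the budget of 10.

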